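# Clear the delivery belt into the catch tray

## Task

The delivery belt beside the printer has been stopped with three boxes of cards still lying on it. Sweep all three along the belt and off its end into the catch tray with the fingers held together, pushing only: do not pick up, grip or crush a box. Leave the ink cartridge, the cleaner bottle and the roll of tape where they are.

Things in the scene. Friction and masses are not known exactly. Their poses are not given: they have to be found in the camera images.
- belt: flat top of the stopped delivery conveyor: grey deck, four black belts flush in it, 120 mm above the bench. Origin on this surface, midway between the side guides; x across it, away from the robot; y along it towards the catch tray. It reaches from y = -320 mm (printer end) to +240 mm (free end, 10 mm radius nose)
- conveyor: frame of the conveyor, 360 mm wide, fixed; origin on the bench 120 mm under that of the belt, same axes. Steel side guides, inner faces at x = -108 and +108 mm, stand 24 mm above the belt from y = -225 to +235 mm; outside them are clamp knobs up to 15 mm above the belt. Black hold-down wheels and their bar stand up to 55 mm above the belt at y below -240 mm
- printer: white printer at the start of the belt, 380 mm wide, fixed; axes as the belt. Origin on the bench in the middle of its face towards the belt, y = -332 mm in the belt frame. It stands 145 mm high to 100 mm behind that face, then up to 250 mm
- tray: fixed open tray of smooth bare metal at the free end of the belt, 260 mm wide (x from -130 to +130 mm). Origin mid-width, 2 mm beyond the belt end, level with the belt surface; axes as the belt. Its floor starts 14 mm lower and slopes down at 20 degrees to an end wall at y = 244 mm; boxes pushed clear of the belt slide down it by themselves. Side and end walls stand 45 mm off the floor
- box_standard: the widest box: carton-board box of cards with a lid and a white paper band, 95 mm (its x) by 60 mm (its y) by 24 mm high, about 130 g, lying flat somewhere on the belt between the side guides. Origin at the centre of its underside, z up; its x lies across the belt to within about 20 degrees at the start
- box_deep: the tallest box: carton-board box of cards with a lid and a white paper band, 90 mm (its x) by 55 mm (its y) by 35 mm high, about 170 g, lying flat somewhere on the belt between the side guides. Origin at the centre of its underside, z up; its x lies across the belt to within about 20 degrees at the start
- box_small: the smallest box: carton-board box of cards with a lid and a white paper band, 75 mm (its x) by 50 mm (its y) by 24 mm high, about 90 g, lying flat somewhere on the belt between the side guides. Origin at the centre of its underside, z up; its x lies across the belt to within about 20 degrees at the start
- cartridge: bystander: black ink cartridge, 30 mm (x) by 70 mm (y) by 51 mm high, standing on the flat white flank of the conveyor outside the far side guide, level with the belt. Origin at the centre of its underside
- cleaner: bystander: white cleaner bottle, 48 mm in diameter, 130 mm high, standing on the bench beyond the far side of the conveyor. Origin at the centre of its underside
- tape: bystander: roll of tape, 90 mm in diameter, 25 mm high, lying on the bench near the catch tray on the robot side. Origin at the centre of its underside

How it is judged:
At the end, for the whole second after the job is handed in: All three boxes are at rest in the catch tray, any way up, side by side or on one another: the centre of each underside is between the side walls, at least 10 mm past the start of the tray and no more than 10 mm above the height of the belt, and no box still rests on the belt (x of box_standard in the frame of tray between -0.128 and 0.128 m and y of box_standard in the frame of tray between 0.01 and 0.26 m and z of each of box_standard, box_deep, box_small in the frame of tray below 0.01 m and contact force between each of box_standard, box_deep, box_small and belt below 0.05 N and linear speed of each of box_standard, box_deep, box_small below 0.02 m/s and x of box_deep in the frame of tray between -0.128 and 0.128 m and y of box_deep in the frame of tray between 0.01 and 0.26 m and x of box_small in the frame of tray between -0.128 and 0.128 m and y of box_small in the frame of tray between 0.01 and 0.26 m); the robot touches nothing.
It fails at once if a box is picked up: raised more than 20 mm off the belt while level, or more than 45 mm any way up ((z of box_standard in the frame of belt above 0.02 m and angle between box_standard's own z axis and vertical below 0.35 rad) or z of any of box_standard, box_deep, box_small in the frame of belt above 0.045 m or (z of box_deep in the frame of belt above 0.02 m and angle between box_deep's own z axis and vertical below 0.35 rad) or (z of box_small in the frame of belt above 0.02 m and angle between box_small's own z axis and vertical below 0.35 rad)).
It fails at once if a box is gripped or crushed: more than 35 N between the fingers and it (contact force between the fingers and box_standard above 35 N or contact force between the fingers and box_deep above 35 N or contact force between the fingers and box_small above 35 N).
It fails at once if the ink cartridge is moved by more than 15 mm or knocked over (distance of cartridge from where it was at the start of the episode above 0.015 m or angle between cartridge's own z axis and vertical above 0.4 rad).
It fails at once if the cleaner bottle is moved by more than 15 mm or knocked over (distance of cleaner from where it was at the start of the episode above 0.015 m or angle between cleaner's own z axis and vertical above 0.4 rad).
It fails at once if the roll of tape is moved by more than 15 mm or knocked over (distance of tape from where it was at the start of the episode above 0.015 m or angle between tape's own z axis and vertical above 0.4 rad).
It also fails if it takes over 64 s, if anything falls off the work surface, if the arm or the gripper's body presses on something with over 40 N, if the wrist force passes 120 N, or if a joint passes its speed limit or range.

## Robot

A 6-joint arm with a two-finger parallel gripper is mounted at the origin on the work surface. World frame = base frame: x ahead of the robot, y to its left, z up, the work surface at z = 0. Lengths are in m, angles in rad, forces in N, time in s.
With the tool pointing down it reaches from about 0.275 to 0.725 m from the base axis. Payload 5.6 kg.
Tool frame: the origin (TCP) lies at the very end of the fingers, on their centre line; the grasp point (between the pads) lies 19 mm behind it; z points along the fingers, y is the line along which they close (so a half turn about z gives the same grasp; the last joint's range is limited). The gripper opens to 85 mm and grips with 20 to 120 N. Pads are 22 mm wide; open, the fingers measure 114 mm over their backs; the gripper's body (76 mm by 85 mm) begins 54 mm behind the grasp point. The pads swing forward as they close: fully open they stand 13 mm farther back than shut.
Start: joints at [1.433, 0.255, 0.108, 0, -1.424, -0.285], TCP at [0.226, 0.502, 0.231] pointing down, gripper open.
Joint ranges: [-2.95, 2.95], [-1.21, 1.97], [-1.09, 1.5], [-2.87, 1.71], [-2.94, -0.07], [-3.05, 3.05]. Speed limits (rad/s): [2.57, 2.57, 3.14, 3.14, 3.14, 3.14].

## Interface

Orientations are given as [roll, pitch, yaw] about the fixed x, y, z axes, in that order (R = Rz(yaw) Ry(pitch) Rx(roll)).
In Python, from plant import arm gives the robot as it stands. The module is installed in compiled form; this text tells all that it offers.
- The arm moves only by the tool jog_arm, never from a script. Its argument "moves" is a list that holds one entry, the list of rows, each a list of 7 numbers: the shift along the tool's x, y, z normalised to -1 to 1, where 1 is 0.3 m, then the turn, a rotation vector about the tool's x, y, z normalised to -1 to 1, where 1 is 2 rad, then the opening, from 0 (shut) to 1 (fully open). A call has 1 to 5 rows; each row is the pose to reach, as a shift and turn from the pose commanded when the call began, along the tool's axes at that moment; what a row does not reach only later rows make up. A row lasts 1/12 s, in which the tool goes at most 41.7 mm and 7.16 degrees, less where a joint would pass 70% of its speed; a pose out of reach is approached as far as the arm can. A call with a number of a shift or a turn outside -1 to 1 is refused whole. A call with a gripper value outside its range is refused whole. The fingers move at their own pace and stop on an object; "squeeze" is the grip in N (left out, the last holds). Time passes only in rows, so rows that repeat a pose let the fingers close. It gives the time, the measured TCP pose, the force, the opening and the grip force at its end, in the units of the state.
- arm.observe(): the state, without advancing time (a new reading comes with each control period).
- arm.get_image(name): name is "scene" or "top" or "wrist"; returns (picture, depth): 480x640x3 uint8, red, green, blue; 480x640 float32, m along the optical axis (not along the pixel's ray), 0 where there is no reading.
- arm.calibration(name): a dict with "intrinsics" (3x3 intrinsics, pixels), "eye" and "rotation" of the camera in the world. Camera axes: x right, y up, looking along -z (the intrinsics and any distortion apply to the point x, -y, -z); pixel columns grow to the right and rows downward; lengths in m; the calibration is good to about 2 mm. The wrist camera is an equidistant fisheye: a pixel r from the principal point sees the ray r / f radians off the axis. A picture is of the moment at which its call begins: read the wrist's pose just before it. calibration takes no time and is no camera call; for the wrist camera it gives the pose at the moment of the call.
- arm.hand_in(): hands the job in; it is judged then, once.
The state is a dict: "t": time; "joint_pos": joint angles; "qvel": joint speeds; "tau": joint torques, N m; "ee_pos": TCP position; "ee_rot": TCP orientation; "contact_force": force on the tool from outside, world axes, zero at the start; "wrist_torque": the same for the moment, N m; "finger_gap": finger opening in m; "finger_force": force on a finger pad.
Only numpy, scipy, OpenCV 4.12 (cv2) and the standard library are available. Lean on these libraries where they do the work, as an engineer would, in place of code of your own. Each camera call takes 0.05 s, during which the arm holds its last target. There are 200 camera calls.

## Working session

There is one attempt and no reset: what is moved stays moved. The work goes in short steps, Python scripts to look and compute and a tool call to move; the robot and the scene stay as the last step left them, time stands still between calls to the robot, and variables do not carry over. Pictures are saved under pics/ and viewed, at most 10 in all, crops included, and the job is handed in when it is done.

Besides the shell and the picture viewer there is one more tool, called after ">>>" as name(argument=value, ...), one argument or row to a line, values as JSON. jog_arm: Moves the arm, as the interface text tells. Its arguments: {"type":"object","properties":{"moves":{"type":"array","items":{"type":"array","items":{"type":"array","items":{"type":"number","minimum":-1,"maximum":1}}}},"squeeze":{"type":"number"}},"required":["moves"]}

```bash
mkdir -p pics; python3 - <<'E'
from plant import arm
import cv2, numpy as np
np.set_printoptions(precision=4,suppress=True)
s=arm.observe(); print(s['t'],s['ee_pos'],s['ee_rot'],s['finger_gap'])
for n in ['top','scene']:
    im,d=arm.get_image(n); c=arm.calibration(n); print(n,c)
    cv2.imwrite(f'pics/{n}1.png',im[:,:,::-1]); np.savez(f'{n}1.npz',im=im,d=d,K=c['intrinsics'],eye=c['eye'],R=c['rotation'])
E
```

```text
0.0 [0.2254 0.5011 0.2304] [ 3.1396 -0.     -0.4228] 0.08531775595416487
top {'intrinsics': array([[460.2863,   0.    , 323.4089],
       [  0.    , 460.2863, 240.8666],
       [  0.    ,   0.    ,   1.    ]]), 'eye': array([ 0.3097, -0.0603,  1.1746]), 'rotation': array([ 0.204 , -0.0067, -1.4814])}
scene {'intrinsics': array([[587.5664,   0.    , 323.3319],
       [  0.    , 587.5664, 246.3853],
       [  0.    ,   0.    ,   1.    ]]), 'eye': array([1.434 , 0.6639, 0.9587]), 'rotation': array([0.9369, 0.003 , 2.261 ])}
```

View pics/top1.png

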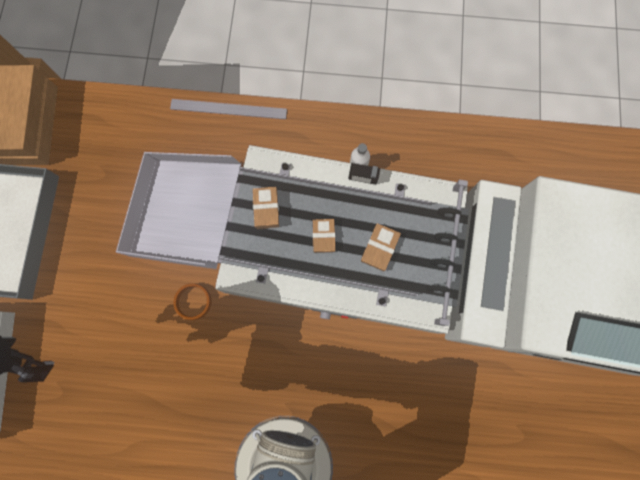

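View pics/scene1.png

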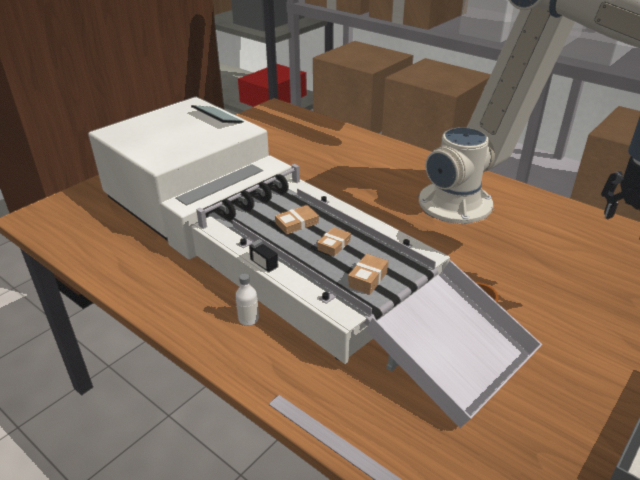

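The top view shows the boxes at (265,206), (324,236) and (381,247), the tray on the left (≈180,210), the tape at (192,301), and the cartridge and bottle at (362,165). The scene view agrees, with the cartridge outside the far guide at (264,256).

```bash
cat > h.py <<'E'
import numpy as np, cv2
from scipy.spatial.transform import Rotation as Ro
def pts(f):
    z=np.load(f) if isinstance(f,str) else f
    K,d=z['K'],z['d']; v,u=np.mgrid[:480,:640]
    c=np.stack([(u-K[0,2])/K[0,0]*d,-(v-K[1,2])/K[1,1]*d,-d],-1)
    return z['im'],d,c@Ro.from_euler('xyz',z['R']).as_matrix().T+z['eye']
def boxes(f,fr=None):
    im,d,P=pts(f); hsv=cv2.cvtColor(im,cv2.COLOR_RGB2HSV)
    m=(P[...,2]>.128)&(P[...,2]<.175)&(d>0)
    m&=(hsv[...,1]>70)&(hsv[...,0]<25)
    m=cv2.morphologyEx(m.astype('uint8'),cv2.MORPH_CLOSE,np.ones((9,9)))
    n,l,s,c=cv2.connectedComponentsWithStats(m)
    for i in range(1,n):
        if s[i,4]<150: continue
        q=P[(l==i)&(d>0)]; z=np.median(q[:,2]); q=q[abs(q[:,2]-z)<.008]
        r=cv2.minAreaRect((q[:,:2]*1000).astype('float32'))
        print('px',c[i].round(),'z',round(z,4),'rect mm',np.round(r[0]),np.round(r[1]),round(r[2],1))
        if fr is not None: print('  corners belt',np.round(to_belt(cv2.boxPoints(r)/1000.,fr)*1000).tolist())
def to_belt(p,fr):
    o,a=np.array(fr[:2]),fr[2]; c,s=np.cos(a),np.sin(a)
    return (np.asarray(p)-o)@np.array([[c,-s],[s,c]])
E
python3 - <<'E'
from h import *
boxes('top1.npz')
im,d,P=pts('top1.npz'); g=cv2.cvtColor(im,cv2.COLOR_RGB2GRAY)
print('deck z',np.median(P[195:200,300:340,2]),'bench',np.median(P[380:400,350:400,2]))
# black belts: dark at deck level
v,u=np.mgrid[:480,:640]
m=(abs(P[...,2]-.12)<.006)&(g<60)&(d>0)&(u>215)&(u<450)&(v>160)&(v<310)
n,l,s,c=cv2.connectedComponentsWithStats(m.astype('uint8'))
for i in range(1,n):
    if s[i,4]<120: continue
    q=P[l==i]; L=cv2.fitLine((q[:,:2]*1000).astype('float32'),cv2.DIST_HUBER,0,.01,.01).ravel()
    print('belt',s[i],L)
# deck region: end edge; tray points lower
for (a,b) in [((170,300)),((0,0))][:1]:
    pass
for vv in (180,200,220,240,255):
    r=P[vv,205:260]; print(vv,[(205+k,round(r[k,1],3),round(r[k,0],3),round(r[k,2],3)) for k in range(0,55,4)])
# flank guides: high strip z~.144
m=(abs(P[...,2]-.144)<.005)&(d>0)&(u>230)&(u<440)&(v>150)&(v<310)
q=P[m]; print(len(q))
n,l,s,c=cv2.connectedComponentsWithStats(cv2.dilate(m.astype('uint8'),np.ones((3,3))))
for i in range(1,n):
    if s[i,4]<150: continue
    q=P[(l==i)&m]; print('g',s[i],cv2.fitLine((q[:,:2]*1000).astype('float32'),cv2.DIST_HUBER,0,.01,.01).ravel())
E
```

```text
px [266. 209.] z 0.1555 rect mm [590.  92.] [90. 55.] 9.6
px [324. 237.] z 0.1447 rect mm [537. -47.] [76. 48.] 5.3
px [380. 248.] z 0.1448 rect mm [ 523. -179.] [60. 96.] 71.0
deck z 0.12084144675833919 bench 0.0004118352566376826
belt [322 192 115  25 481] [ 9.7970866e-02  9.9518931e-01  6.2982550e+02 -1.6313680e+02]
belt [279 207  95  24 497] [ 9.7951651e-02  9.9519116e-01  5.8187512e+02 -4.9845230e+01]
belt [393 228  57  17 224] [ 1.7200322e-01  9.8509640e-01  5.5939764e+02 -2.7119604e+02]
belt [259 230  53  15 292] [9.4011940e-02 9.9557108e-01 5.2942615e+02 3.8103207e+01]
belt [336 242  28  12 169] [ 1.1359196e-01  9.9352747e-01  5.1620398e+02 -1.0872952e+02]
belt [252 253  66  19 299] [1.0753275e-01 9.9420154e-01 4.6937491e+02 4.1235493e+01]
belt [391 253  47  15 242] [ 1.3608001e-01  9.9069786e-01  5.0023419e+02 -2.5706827e+02]
180 [(205, np.float64(0.261), np.float64(0.664), np.float64(0.078)), (209, np.float64(0.25), np.float64(0.664), np.float64(0.081)), (213, np.float64(0.24), np.float64(0.664), np.float64(0.083)), (217, np.float64(0.229), np.float64(0.664), np.float64(0.0
[... 3870 characters left out ...]
t64(0.476), np.float64(0.121)), (241, np.float64(0.14), np.float64(0.477), np.float64(0.118)), (245, np.float64(0.13), np.float64(0.477), np.float64(0.124)), (249, np.float64(0.121), np.float64(0.479), np.float64(0.12)), (253, np.float64(0.112), np.float64(0.479), np.float64(0.12)), (257, np.float64(0.103), np.float64(0.48), np.float64(0.119))]
2532
g [238 166 195  38 836] [ 9.5438749e-02  9.9543530e-01  6.5957507e+02 -6.8874374e+01]
g [312 218  24  35 823] [ 9.9801928e-01  6.2908821e-02  5.3753394e+02 -4.6452579e+01]
g [ 360  222   42   50 1265] [ 9.4851494e-01 -3.1673241e-01  5.2168921e+02 -1.7898723e+02]
g [230 258 189  38 746] [ 9.6452452e-02  9.9533761e-01  4.4122476e+02 -5.7045753e+01]
```

>>> jog_arm(
  moves=[
    [[0.1,0.055,0,0,0,0.06,0],[0.2,0.11,0,0,0,0.12,0],[0.3,0.165,0,0,0,0.18,0],[0.4,0.22,0,0,0,0.24,0],[0.5,0.275,0,0,0,0.3,0]],
  ],
  squeeze=40,
)

```text
t: 0.52
ee_pos: [0.329, 0.3632, 0.2309]
ee_rot: [3.141, -0.0, -1.028]
contact_force: [0.9, 0.2, -0.3]
finger_gap: 0.0255
finger_force: 0.0
```

```bash
cat >> h.py <<'E'
FR=(0.551,-0.0565,-0.0966)
def go(arm,x,y,z,yaw=-0.0966-np.pi/2):
    """normalised shift/turn to the pose at belt x,y mm, z mm above belt"""
    s=arm.observe(); c,q=np.cos(FR[2]),np.sin(FR[2])
    w=np.array([FR[0]+(c*x-q*y)/1e3,FR[1]+(q*x+c*y)/1e3,.1205+z/1e3])
    R=Ro.from_euler('xyz',s['ee_rot']); T=Ro.from_euler('xyz',[np.pi,0,yaw])
    b=to_belt(s['ee_pos'][:2],FR)*1e3
    print('t',round(s['t'],2),'belt now',b.round(1),round((s['ee_pos'][2]-.1205)*1e3,1),'gap',s['finger_gap'],'F',s['contact_force'].round(1))
    print('shift',(R.inv().apply(w-s['ee_pos'])/.3).round(3),'turn',((R.inv()*T).as_rotvec()/2).round(3))
E
python3 -c "
from h import *; from plant import arm; go(arm,24.5,85,110)"
```

```text
t 0.52 belt now [-261.4  396.4] 110.4 gap 0.025533814991131117 F [ 0.9  0.2 -0.3]
shift [ 1.402 -0.146  0.002] turn [ 0.   -0.    0.32]
```

>>> jog_arm(
  moves=[
    [[0.12,-0.012,0,0,0,0.06,0],[0.24,-0.025,0,0,0,0.12,0],[0.36,-0.037,0,0,0,0.18,0],[0.48,-0.05,0,0,0,0.24,0],[0.6,-0.062,0,0,0,0.3,0]],
  ],
)

```text
t: 0.93
ee_pos: [0.4387, 0.2192, 0.231]
ee_rot: [3.141, -0.0, -1.629]
contact_force: [-0.1, 0.5, -0.4]
finger_gap: 0.0001
finger_force: 0.0
```

```bash
python3 -c "
from h import *; from plant import arm; go(arm,24.5,85,110)"
```

```text
t 0.93 belt now [-138.3  263.5] 110.5 gap 5.398735170277407e-05 F [-0.1  0.5 -0.4]
shift [ 0.616 -0.519  0.002] turn [ 0.    -0.     0.019]
```

>>> jog_arm(
  moves=[
    [[0.1,-0.085,0,0,0,0.02,0],[0.2,-0.17,0,0,0,0.02,0],[0.3,-0.255,0,0,0,0.02,0],[0.4,-0.34,0,0,0,0.02,0],[0.5,-0.42,0,0,0,0.02,0]],
  ],
)

```text
t: 1.35
ee_pos: [0.557, 0.0626, 0.2308]
ee_rot: [3.141, -0.0, -1.663]
contact_force: [0.6, 2.1, 0.8]
finger_gap: -0.0
finger_force: 0.0
```

>>> jog_arm(
  moves=[
    [[0.05,-0.045,0,0,0,0,0],[0.1,-0.09,0.03,0,0,0,0],[0.115,-0.1,0.12,0,0,0,0],[0.115,-0.1,0.2,0,0,0,0],[0.115,-0.1,0.25,0,0,0,0]],
  ],
)

```text
t: 1.77
ee_pos: [0.5817, 0.0266, 0.1528]
ee_rot: [3.137, -0.001, -1.665]
contact_force: [-0.6, -0.5, -0.2]
finger_gap: -0.0002
finger_force: 0.0
```

```bash
cat >> h.py <<'E'
def look(arm,n,name='top'):
    im,d=arm.get_image(name); c=arm.calibration(name)
    cv2.imwrite(f'pics/{n}.png',im[:,:,::-1])
    boxes(dict(im=im,d=d,K=c['intrinsics'],eye=c['eye'],R=c['rotation']),FR)
E
python3 -c "
from h import *; from plant import arm; go(arm,24.5,85,10); look(arm,'a2')"
```

```text
t 1.77 belt now [22.5 85.7] 32.3 gap -0.00024640509031579705 F [-0.6 -0.5 -0.2]
shift [ 0.002 -0.007  0.074] turn [ 0.002 -0.     0.001]
px [264. 212.] z 0.1554 rect mm [590.  93.] [89. 55.] 10.0
  corners belt [[-26.0, 166.0], [-11.0, 114.0], [75.0, 138.0], [60.0, 191.0]]
px [324. 237.] z 0.1446 rect mm [537. -47.] [76. 48.] 5.2
  corners belt [[-57.0, 25.0], [-48.0, -23.0], [27.0, -9.0], [18.0, 39.0]]
px [380. 248.] z 0.1448 rect mm [ 523. -179.] [60. 95.] 71.4
  corners belt [[-70.0, -143.0], [23.0, -164.0], [37.0, -106.0], [-56.0, -85.0]]
```

View pics/a2.png

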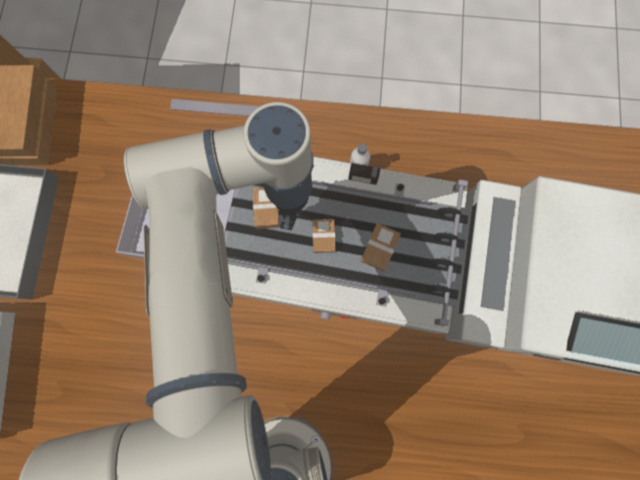

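The finger tips (288,222) stand between the deep box (264,206) and the small box (324,236). Next: lower, then push.

>>> jog_arm(
  moves=[
    [[0,-0.005,0.04,0,0,0,0],[0,-0.005,0.072,0,0,0,0],[-0.03,-0.005,0.072,0,0,0,0],[-0.06,-0.005,0.072,0,0,0,0],[-0.09,-0.005,0.072,0,0,0,0]],
  ],
)

```text
t: 2.23
ee_pos: [0.5874, 0.0552, 0.1356]
ee_rot: [-3.14, 0.0, -1.663]
contact_force: [0.8, -0.5, 0.0]
finger_gap: -0.0
finger_force: 0.2
```

>>> jog_arm(
  moves=[
    [[-0.03,0,0,0,0,0,0],[-0.06,0,0,0,0,0,0],[-0.09,0,0,0,0,0,0],[-0.12,0,0,0,0,0,0],[-0.15,0,0,0,0,0,0]],
  ],
)

```text
t: 2.65
ee_pos: [0.5912, 0.0999, 0.1349]
ee_rot: [-3.141, -0.0, -1.663]
contact_force: [-1.1, -0.7, 0.3]
finger_gap: 0.0001
finger_force: 0.5
```

```bash
python3 -c "
from h import *; from plant import arm; go(arm,24.5,236,10); look(arm,'a3')"
```

```text
t 2.65 belt now [ 24.9 159.6] 14.4 gap 0.0001042364172628052 F [-1.1 -0.7  0.3]
shift [-0.255  0.     0.015] turn [-0.    -0.     0.002]
px [241. 212.] z 0.1553 rect mm [573. 144.] [40. 40.] 1.4
  corners belt [[-19.0, 219.0], [-14.0, 180.0], [25.0, 185.0], [20.0, 224.0]]
px [323. 237.] z 0.1449 rect mm [537. -47.] [75. 48.] 5.4
  corners belt [[-56.0, 25.0], [-47.0, -23.0], [27.0, -9.0], [17.0, 39.0]]
px [380. 248.] z 0.1449 rect mm [ 523. -179.] [60. 96.] 71.3
  corners belt [[-70.0, -143.0], [23.0, -165.0], [37.0, -107.0], [-56.0, -85.0]]
```

>>> jog_arm(
  moves=[
    [[-0.05,0,0.01,0,0,0,0],[-0.1,0,0.01,0,0,0,0],[-0.15,0,0.01,0,0,0,0],[-0.2,0,0.01,0,0,0,0],[-0.25,0,0.01,0,0,0,0]],
  ],
)

```text
t: 3.12
ee_pos: [0.5981, 0.1756, 0.1316]
ee_rot: [3.142, 0.001, -1.662]
contact_force: [-0.2, -0.1, 0.4]
finger_gap: 0.0003
finger_force: 0.0
```

```bash
python3 -c "
from h import *; from plant import arm; go(arm,-20,-45,10); look(arm,'s2','scene'); look(arm,'s2t')"
```

```text
t 3.12 belt now [ 24.5 235.5] 11.1 gap 0.0002926303850398009 F [-0.2 -0.1  0.4]
shift [0.934 0.153 0.003] turn [0.    0.    0.002]
px [105.  83.] z 0.1518 rect mm [  212. -1325.] [135. 905.] 82.4
  corners belt [[-669.0, -1347.0], [235.0, -1379.0], [240.0, -1244.0], [-665.0, -1211.0]]
px [297. 218.] z 0.145 rect mm [ 525. -177.] [68. 98.] 69.1
  corners belt [[-71.0, -142.0], [24.0, -168.0], [42.0, -103.0], [-53.0, -77.0]]
px [333. 240.] z 0.1451 rect mm [539. -45.] [81. 54.] 6.1
  corners belt [[-58.0, 29.0], [-47.0, -25.0], [32.0, -8.0], [21.0, 45.0]]
px [411. 307.] z 0.1306 rect mm [615. 224.] [28. 91.] 84.5
  corners belt [[-9.0, 272.0], [82.0, 272.0], [82.0, 300.0], [-9.0, 300.0]]
px [324. 237.] z 0.1447 rect mm [537. -47.] [76. 48.] 5.4
  corners belt [[-56.0, 25.0], [-47.0, -23.0], [27.0, -9.0], [18.0, 39.0]]
px [380. 248.] z 0.1449 rect mm [ 522. -179.] [60. 95.] 71.0
  corners belt [[-70.0, -143.0], [23.0, -165.0], [37.0, -107.0], [-56.0, -84.0]]
```

View pics/s2.png

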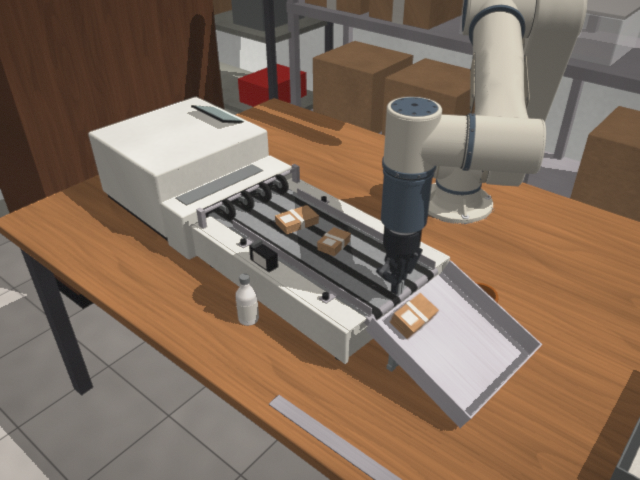

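The deep box has dropped into the tray at (415,313); the other two are still in place. Now I go behind the small box.

>>> jog_arm(
  moves=[
    [[0,0,-0.12,0,0,0,0],[0.1,0.02,-0.14,0,0,0,0],[0.22,0.05,-0.14,0,0,0,0],[0.34,0.08,-0.14,0,0,0,0],[0.46,0.11,-0.14,0,0,0,0]],
  ],
)

```text
t: 3.63
ee_pos: [0.5519, 0.0385, 0.1738]
ee_rot: [-3.141, 0.0, -1.662]
contact_force: [0.1, -1.2, -0.0]
finger_gap: -0.0001
finger_force: 0.0
```

>>> jog_arm(
  moves=[
    [[0.12,0.02,0,0,0,0,0],[0.24,0.02,0,0,0,0,0],[0.36,0.02,0,0,0,0,0],[0.47,0.02,0,0,0,0,0],[0.5,0.02,0,0,0,0,0]],
  ],
)

```text
t: 4.05
ee_pos: [0.532, -0.113, 0.174]
ee_rot: [-3.141, -0.001, -1.666]
contact_force: [-0.5, -0.3, -0.7]
finger_gap: -0.0004
finger_force: 0.0
```

```bash
python3 -c "
from h import *; from plant import arm; go(arm,-15,-53,9); look(arm,'a5')"
```

```text
t 4.05 belt now [-13.4 -58.1] 53.5 gap -0.00041620482378557316 F [-0.5 -0.3 -0.7]
shift [-0.017  0.005  0.148] turn [-0.    -0.     0.001]
px [324. 237.] z 0.1447 rect mm [537. -47.] [76. 49.] 5.3
  corners belt [[-57.0, 25.0], [-48.0, -23.0], [27.0, -9.0], [18.0, 39.0]]
px [380. 250.] z 0.1448 rect mm [ 523. -179.] [60. 96.] 71.0
  corners belt [[-70.0, -143.0], [23.0, -165.0], [37.0, -107.0], [-56.0, -85.0]]
```

>>> jog_arm(
  moves=[
    [[-0.02,0.005,0.05,0,0,0,0],[-0.02,0.005,0.1,0,0,0,0],[-0.02,0.005,0.148,0,0,0,0],[-0.05,0.005,0.148,0,0,0,0],[-0.08,0.005,0.148,0,0,0,0]],
  ],
)

```text
t: 4.52
ee_pos: [0.5332, -0.0846, 0.129]
ee_rot: [3.14, -0.0, -1.663]
contact_force: [-1.0, -0.3, 0.7]
finger_gap: -0.0002
finger_force: 0.0
```

>>> jog_arm(
  moves=[
    [[-0.03,0,0,0,0,0,0],[-0.06,0,0,0,0,0,0],[-0.1,0,0,0,0,0,0],[-0.14,0,0,0,0,0,0],[-0.18,0,0,0,0,0,0]],
  ],
)

```text
t: 4.93
ee_pos: [0.5388, -0.0303, 0.1299]
ee_rot: [-3.14, 0.0, -1.662]
contact_force: [0.4, -1.0, 1.1]
finger_gap: -0.0001
finger_force: 0.4
```

```bash
python3 -c "
from h import *; from plant import arm; go(arm,-15,238,9); look(arm,'a6'); look(arm,'s6','scene')"
```

```text
t 4.93 belt now [-14.7  24.9] 9.4 gap -0.00011345324799642664 F [ 0.4 -1.   1.1]
shift [-0.71  -0.003  0.001] turn [-0.001  0.     0.003]
px [298. 237.] z 0.1443 rect mm [534.   7.] [44. 48.] 80.3
  corners belt [[-49.0, 41.0], [-1.0, 38.0], [2.0, 82.0], [-46.0, 85.0]]
px [380. 248.] z 0.1448 rect mm [ 523. -179.] [60. 96.] 71.3
  corners belt [[-70.0, -143.0], [24.0, -165.0], [37.0, -107.0], [-56.0, -85.0]]
px [106.  82.] z 0.1513 rect mm [  213. -1325.] [138. 905.] 82.6
  corners belt [[-669.0, -1349.0], [236.0, -1379.0], [241.0, -1241.0], [-664.0, -1211.0]]
px [297. 218.] z 0.1451 rect mm [ 526. -177.] [67. 98.] 71.0
  corners belt [[-69.0, -144.0], [26.0, -167.0], [42.0, -101.0], [-53.0, -78.0]]
px [349. 251.] z 0.145 rect mm [551.   5.] [59. 79.] 84.5
  corners belt [[-46.0, 32.0], [33.0, 32.0], [33.0, 91.0], [-46.0, 91.0]]
```

>>> jog_arm(
  moves=[
    [[-0.05,-0.005,0,0,0,0,0],[-0.1,-0.01,0,0,0,0,0],[-0.15,-0.01,0,0,0,0,0],[-0.2,-0.01,0,0,0,0,0],[-0.25,-0.01,0,0,0,0,0]],
  ],
)

```text
t: 5.45
ee_pos: [0.5483, 0.0433, 0.1294]
ee_rot: [-3.141, -0.0, -1.663]
contact_force: [-0.2, -0.9, 0.1]
finger_gap: 0.0003
finger_force: 0.4
```

```bash
python3 -c "
from h import *; from plant import arm; go(arm,-15,238,9); look(arm,'a7'); look(arm,'s7','scene')"
```

```text
t 5.45 belt now [-12.3  99.1] 8.9 gap 0.00029687557498002387 F [-0.2 -0.9  0.1]
shift [-0.463  0.007 -0.   ] turn [-0.    -0.     0.002]
px [265. 231.] z 0.1443 rect mm [535.  84.] [40. 32.] 78.9
  corners belt [[-47.0, 121.0], [-15.0, 117.0], [-11.0, 157.0], [-43.0, 160.0]]
px [380. 248.] z 0.1449 rect mm [ 523. -179.] [60. 96.] 71.4
  corners belt [[-70.0, -143.0], [24.0, -165.0], [37.0, -107.0], [-56.0, -85.0]]
px [106.  82.] z 0.1518 rect mm [  209. -1329.] [137. 912.] 83.0
  corners belt [[-675.0, -1357.0], [236.0, -1380.0], [239.0, -1243.0], [-672.0, -1220.0]]
px [297. 218.] z 0.1451 rect mm [ 525. -176.] [ 66. 100.] 72.2
  corners belt [[-70.0, -143.0], [27.0, -165.0], [41.0, -100.0], [-56.0, -79.0]]
px [372. 265.] z 0.1446 rect mm [559.  80.] [60. 80.] 83.4
  corners belt [[-46.0, 107.0], [34.0, 105.0], [35.0, 166.0], [-45.0, 167.0]]
```

>>> jog_arm(
  moves=[
    [[-0.05,-0.005,0,0,0,0,0],[-0.1,-0.01,0,0,0,0,0],[-0.15,-0.01,0,0,0,0,0],[-0.2,-0.01,0,0,0,0,0],[-0.25,-0.01,0,0,0,0,0]],
  ],
)

```text
t: 5.97
ee_pos: [0.5583, 0.1185, 0.1293]
ee_rot: [-3.141, -0.0, -1.663]
contact_force: [0.4, -0.5, 1.0]
finger_gap: 0.0002
finger_force: 0.4
```

>>> jog_arm(
  moves=[
    [[-0.05,0,0,0,0,0,0],[-0.1,0,0,0,0,0,0],[-0.15,0,0,0,0,0,0],[-0.19,0,0,0,0,0,0],[-0.21,0,0,0,0,0,0]],
  ],
)

```text
t: 6.38
ee_pos: [0.564, 0.1818, 0.129]
ee_rot: [3.141, 0.0, -1.662]
contact_force: [0.1, -0.2, -0.1]
finger_gap: 0.0002
finger_force: 0.0
```

```bash
python3 -c "
from h import *; from plant import arm; go(arm,-14,-188,55); look(arm,'s8','scene')"
```

```text
t 6.38 belt now [-10.1 238.5] 8.5 gap 0.00024026089914728918 F [ 0.1 -0.2 -0.1]
shift [ 1.421  0.021 -0.155] turn [0.    0.    0.003]
px [105.  83.] z 0.1515 rect mm [  214. -1324.] [141. 905.] 82.3
  corners belt [[-668.0, -1347.0], [237.0, -1381.0], [242.0, -1240.0], [-663.0, -1206.0]]
px [297. 218.] z 0.145 rect mm [ 524. -177.] [71. 99.] 72.8
  corners belt [[-71.0, -148.0], [26.0, -168.0], [40.0, -98.0], [-57.0, -78.0]]
```

View pics/s8.png

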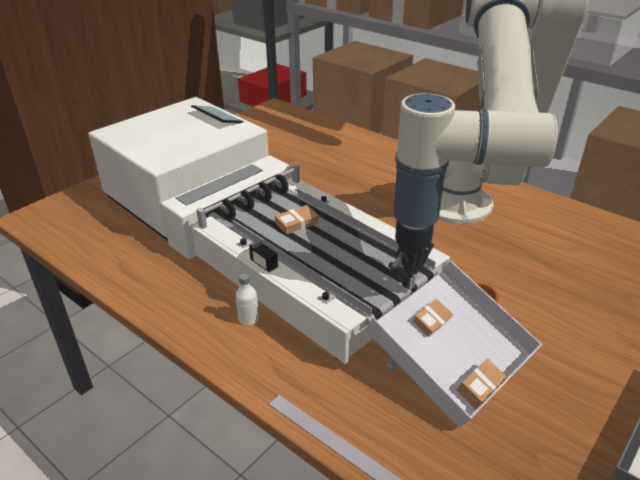

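The deep box lies at the end wall (482,382) and the small one is sliding in at (433,317). Only the standard box (297,218) is left on the belt.

>>> jog_arm(
  moves=[
    [[0,0,-0.12,0,0,0,0],[0.1,0.01,-0.155,0,0,0,0],[0.22,0.015,-0.155,0,0,0,0],[0.34,0.02,-0.155,0,0,0,0],[0.46,0.02,-0.155,0,0,0,0]],
  ],
)

```text
t: 6.85
ee_pos: [0.5447, 0.0415, 0.1762]
ee_rot: [-3.141, 0.0, -1.662]
contact_force: [0.7, -0.4, -0.1]
finger_gap: -0.0004
finger_force: 0.0
```

>>> jog_arm(
  moves=[
    [[0.12,0,0,0,0,0,0],[0.24,0,0,0,0,0,0],[0.36,0,0,0,0,0,0],[0.48,0,0,0,0,0,0],[0.6,0,0,0,0,0,0]],
  ],
)

```text
t: 7.27
ee_pos: [0.5281, -0.1383, 0.176]
ee_rot: [-3.141, 0.0, -1.663]
contact_force: [0.5, 1.0, 0.2]
finger_gap: 0.0001
finger_force: 0.0
```

>>> jog_arm(
  moves=[
    [[0.12,0,0,0,0,0,0],[0.24,0,0,0,0,0,0],[0.33,0,0,0,0,0,0],[0.35,0,0,0,0,0,0],[0.35,0,0,0,0,0,0]],
  ],
)

```text
t: 7.68
ee_pos: [0.5183, -0.2428, 0.1755]
ee_rot: [3.141, -0.0, -1.666]
contact_force: [0.3, -0.1, 0.3]
finger_gap: 0.0002
finger_force: 0.0
```

```bash
python3 -c "
from h import *; from plant import arm; go(arm,-15,-186,9); look(arm,'a9')"
```

```text
t 7.68 belt now [ -14.6 -188.6] 55.0 gap 0.00017010350494690702 F [ 0.3 -0.1  0.3]
shift [-0.009  0.001  0.153] turn [ 0.    -0.     0.001]
px [381. 248.] z 0.145 rect mm [ 523. -180.] [59. 96.] 71.4
  corners belt [[-70.0, -143.0], [24.0, -165.0], [37.0, -107.0], [-56.0, -86.0]]
```

>>> jog_arm(
  moves=[
    [[0,0,0.05,0,0,0,0],[0,0,0.1,0,0,0,0],[0,0,0.153,0,0,0,0],[-0.02,0,0.153,0,0,0,0],[-0.05,0,0.153,0,0,0,0]],
  ],
)

```text
t: 8.15
ee_pos: [0.5201, -0.2248, 0.1296]
ee_rot: [3.14, -0.0, -1.662]
contact_force: [-0.5, 0.2, 1.2]
finger_gap: 0.0
finger_force: 0.0
```

>>> jog_arm(
  moves=[
    [[-0.03,0,0,0,0,0,0],[-0.06,0,0,0,0,0,0],[-0.09,0,0,0,0,0,0],[-0.13,0,0,0,0,0,0],[-0.17,0,0,0,0,0,0]],
  ],
)

```text
t: 8.57
ee_pos: [0.5256, -0.174, 0.1306]
ee_rot: [-3.14, -0.0, -1.663]
contact_force: [-0.1, -0.8, 0.6]
finger_gap: 0.0003
finger_force: 0.5
```

```bash
python3 -c "
from h import *; from plant import arm; go(arm,-15,238,9); look(arm,'a10'); look(arm,'s10','scene')"
```

```text
t 8.57 belt now [ -14.  -119.4] 10.1 gap 0.0003181100486468908 F [-0.1 -0.8  0.6]
shift [-1.191 -0.002  0.003] turn [-0.001 -0.     0.002]
px [359. 250.] z 0.145 rect mm [ 520. -134.] [59. 96.] 84.9
  corners belt [[-71.0, -110.0], [25.0, -109.0], [25.0, -50.0], [-71.0, -51.0]]
px [106.  82.] z 0.1517 rect mm [  212. -1322.] [145. 906.] 82.1
  corners belt [[-671.0, -1346.0], [235.0, -1384.0], [241.0, -1239.0], [-665.0, -1201.0]]
px [312. 225.] z 0.1451 rect mm [ 522. -131.] [ 73. 100.] 86.1
  corners belt [[-71.0, -115.0], [29.0, -112.0], [27.0, -40.0], [-73.0, -43.0]]
```

>>> jog_arm(
  moves=[
    [[-0.05,0,0,0,0,0,0],[-0.1,0,0,0,0,0,0],[-0.15,0,0,0,0,0,0],[-0.2,0,0,0,0,0,0],[-0.25,0,0,0,0,0,0]],
  ],
)

```text
t: 9.08
ee_pos: [0.532, -0.0998, 0.13]
ee_rot: [-3.141, -0.0, -1.663]
contact_force: [0.7, -0.2, 0.3]
finger_gap: -0.0001
finger_force: 0.4
```

>>> jog_arm(
  moves=[
    [[-0.05,0,0,0,0,0,0],[-0.1,0,0,0,0,0,0],[-0.15,0,0,0,0,0,0],[-0.2,0,0,0,0,0,0],[-0.25,0,0,0,0,0,0]],
  ],
)

```text
t: 9.5
ee_pos: [0.5388, -0.0251, 0.1299]
ee_rot: [3.141, -0.0, -1.663]
contact_force: [-0.7, -0.8, 0.6]
finger_gap: -0.0
finger_force: 0.3
```

```bash
python3 -c "
from h import *; from plant import arm; go(arm,-15,238,9); look(arm,'a11'); look(arm,'s11','scene')"
```

```text
t 9.5 belt now [-15.1  30.1] 9.4 gap -3.274535974972842e-05 F [-0.7 -0.8  0.6]
shift [-0.693 -0.004  0.001] turn [ 0.    -0.     0.002]
px [296. 247.] z 0.1448 rect mm [515.  10.] [94. 59.] 31.8
  corners belt [[-97.0, 57.0], [-61.0, 11.0], [13.0, 67.0], [-22.0, 114.0]]
px [106.  82.] z 0.1519 rect mm [  211. -1327.] [138. 906.] 82.5
  corners belt [[-670.0, -1351.0], [235.0, -1382.0], [240.0, -1244.0], [-666.0, -1214.0]]
px [359. 246.] z 0.1452 rect mm [518.  16.] [102.  60.] 33.0
  corners belt [[-99.0, 60.0], [-61.0, 13.0], [19.0, 77.0], [-19.0, 124.0]]
```

The standard box has turned about 37° and drifted to x ≈ -42 mm. I'll back off and push on its trailing (low-x) corner to square it again.

>>> jog_arm(
  moves=[
    [[0.08,0,0,0,0,0,0],[0.16,0,0,0,0,0,0],[0.16,0.05,0,0,0,0,0],[0.16,0.1,0,0,0,0,0],[0.16,0.143,0,0,0,0,0]],
  ],
)

```text
t: 10.02
ee_pos: [0.4907, -0.0705, 0.1296]
ee_rot: [3.141, -0.0, -1.664]
contact_force: [-0.3, -1.1, -0.2]
finger_gap: -0.0001
finger_force: 0.0
```

>>> jog_arm(
  moves=[
    [[-0.03,0,0,0,0,0,0],[-0.06,0,0,0,0,0,0],[-0.09,0,0,0,0,0,0],[-0.12,0,0,0,0,0,0],[-0.14,0,0,0,0,0,0]],
  ],
)

```text
t: 10.43
ee_pos: [0.4961, -0.0267, 0.1298]
ee_rot: [3.142, -0.0, -1.662]
contact_force: [0.2, -0.8, 1.0]
finger_gap: 0.0001
finger_force: 0.4
```

```bash
python3 -c "
from h import *; from plant import arm; go(arm,-15,238,9); look(arm,'a12'); look(arm,'s12','scene')"
```

```text
t 10.43 belt now [-57.5  24.4] 9.3 gap 0.00012768717635223604 F [ 0.2 -0.8  1. ]
shift [-0.711 -0.146  0.001] turn [ 0.    -0.     0.003]
px [288. 253.] z 0.1444 rect mm [492.  28.] [40. 38.] 28.3
  corners belt [[-94.0, 83.0], [-73.0, 51.0], [-40.0, 74.0], [-61.0, 105.0]]
px [105.  83.] z 0.1512 rect mm [  212. -1327.] [146. 903.] 82.5
  corners belt [[-668.0, -1354.0], [234.0, -1386.0], [239.0, -1240.0], [-663.0, -1208.0]]
px [364. 250.] z 0.1451 rect mm [523.  33.] [103.  61.] 28.3
  corners belt [[-96.0, 83.0], [-62.0, 32.0], [24.0, 89.0], [-11.0, 140.0]]
```

>>> jog_arm(
  moves=[
    [[0.02,0,0,0,0,0,0],[0.02,-0.035,0,0,0,0,0],[0,-0.02,0,0,0,0,0],[-0.03,0.015,0,0,0,0,0],[-0.06,0.05,0,0,0,0,0]],
  ],
)

```text
t: 10.95
ee_pos: [0.4821, -0.0088, 0.1295]
ee_rot: [3.141, -0.0, -1.664]
contact_force: [-0.6, 0.3, -0.8]
finger_gap: -0.0003
finger_force: 0.1
```

```bash
python3 -c "
from h import *; from plant import arm; go(arm,-15,238,9); look(arm,'s13','scene')"
```

```text
t 10.95 belt now [-73.2  40.8] 9.0 gap -0.0003055922028374254 F [-0.6  0.3 -0.8]
shift [-0.657 -0.196 -0.   ] turn [ 0.    -0.     0.002]
px [106.  82.] z 0.1518 rect mm [  212. -1330.] [140. 903.] 82.6
  corners belt [[-668.0, -1355.0], [234.0, -1385.0], [239.0, -1245.0], [-663.0, -1215.0]]
px [367. 250.] z 0.145 rect mm [520.  40.] [101.  64.] 11.5
  corners belt [[-97.0, 108.0], [-79.0, 48.0], [18.0, 77.0], [-1.0, 138.0]]
```

>>> jog_arm(
  moves=[
    [[-0.025,0,0,0,0,0,0],[-0.05,0.01,0,0,0,0,0],[-0.075,0.02,0,0,0,0,0],[-0.1,0.02,0,0,0,0,0],[-0.11,0.02,0,0,0,0,0]],
  ],
)

```text
t: 11.42
ee_pos: [0.4796, 0.0259, 0.1299]
ee_rot: [-3.142, 0.0, -1.662]
contact_force: [-0.5, -0.8, 0.1]
finger_gap: -0.0
finger_force: 0.3
```

```bash
python3 -c "
from h import *; from plant import arm; go(arm,-15,238,9); look(arm,'s14','scene')"
```

```text
t 11.42 belt now [-79.   75.1] 9.4 gap -3.818334632077686e-05 F [-0.5 -0.8  0.1]
shift [-0.542 -0.216  0.001] turn [-0.     0.     0.003]
px [106.  82.] z 0.1516 rect mm [  213. -1327.] [132. 906.] 83.0
  corners belt [[-668.0, -1352.0], [238.0, -1375.0], [241.0, -1243.0], [-665.0, -1220.0]]
px [371. 254.] z 0.145 rect mm [525.  55.] [ 71. 102.] 74.6
  corners belt [[-93.0, 82.0], [8.0, 65.0], [20.0, 134.0], [-81.0, 152.0]]
```

>>> jog_arm(
  moves=[
    [[0.06,0,0,0,0,0,0],[0.11,0,0,0,0,0,0],[0.11,-0.05,0,0,0,0,0],[0.11,-0.1,0,0,0,0,0],[0.11,-0.143,0,0,0,0,0]],
  ],
)

```text
t: 11.88
ee_pos: [0.52, -0.0122, 0.1299]
ee_rot: [-3.141, 0.0, -1.663]
contact_force: [0.5, 0.7, 0.1]
finger_gap: 0.0002
finger_force: 0.0
```

```bash
python3 -c "
from h import *; from plant import arm; go(arm,-40,238,9); look(arm,'a15');look(arm,'s15','scene')"
```

```text
t 11.88 belt now [-35.1  41.1] 9.4 gap 0.00019333036518721222 F [0.5 0.7 0.1]
shift [-0.656  0.014  0.001] turn [-0.     0.     0.002]
px [275. 245.] z 0.1444 rect mm [507.  60.] [60. 59.] 74.4
  corners belt [[-89.0, 87.0], [-31.0, 77.0], [-21.0, 136.0], [-79.0, 146.0]]
px [105.  83.] z 0.1516 rect mm [  209. -1327.] [132. 910.] 82.9
  corners belt [[-675.0, -1352.0], [235.0, -1377.0], [239.0, -1244.0], [-671.0, -1219.0]]
px [372. 254.] z 0.145 rect mm [526.  57.] [65. 99.] 73.5
  corners belt [[-90.0, 88.0], [7.0, 69.0], [19.0, 133.0], [-78.0, 152.0]]
```

View pics/s15.png

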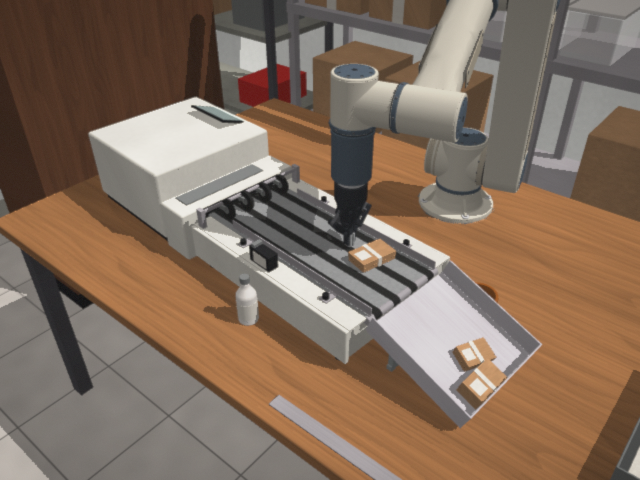

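The standard box (372,255) is nearly square and the finger stands behind its centre; the other two boxes rest against the tray end wall at (475,355) and (482,382). Next push.

>>> jog_arm(
  moves=[
    [[-0.05,0.01,0,0,0,0,0],[-0.08,0.012,0,0,0,0,0],[-0.12,0.012,0,0,0,0,0],[-0.16,0.012,0,0,0,0,0],[-0.21,0.012,0,0,0,0,0]],
  ],
)

```text
t: 12.4
ee_pos: [0.5211, 0.0521, 0.13]
ee_rot: [3.142, -0.0, -1.663]
contact_force: [-0.5, 0.8, -0.2]
finger_gap: -0.0
finger_force: 0.2
```

```bash
python3 -c "
from h import *; from plant import arm; go(arm,-40,238,9); look(arm,'a16');look(arm,'s16','scene')"
```

```text
t 12.4 belt now [-40.3 105.2] 9.5 gap -1.5718022873873213e-05 F [-0.5  0.8 -0.2]
shift [-0.443 -0.003  0.002] turn [ 0.    -0.     0.002]
px [256. 245.] z 0.1443 rect mm [501. 101.] [51. 41.] 77.7
  corners belt [[-88.0, 129.0], [-47.0, 124.0], [-41.0, 175.0], [-82.0, 180.0]]
px [106.  82.] z 0.1516 rect mm [  213. -1326.] [137. 906.] 82.6
  corners belt [[-669.0, -1349.0], [237.0, -1379.0], [241.0, -1243.0], [-664.0, -1213.0]]
px [385. 262.] z 0.1449 rect mm [528.  96.] [ 69. 101.] 76.2
  corners belt [[-93.0, 123.0], [8.0, 109.0], [17.0, 177.0], [-83.0, 191.0]]
```

>>> jog_arm(
  moves=[
    [[-0.05,0,0,0,0,0,0],[-0.1,0,0,0,0,0,0],[-0.15,0,0,0,0,0,0],[-0.2,0,0,0,0,0,0],[-0.25,0,0,0,0,0,0]],
  ],
)

```text
t: 12.92
ee_pos: [0.5282, 0.1268, 0.13]
ee_rot: [-3.142, -0.0, -1.663]
contact_force: [0.0, -0.8, 0.6]
finger_gap: -0.0001
finger_force: 0.4
```

```bash
python3 -c "
from h import *; from plant import arm; go(arm,-40,240,9); look(arm,'a17');look(arm,'s17','scene')"
```

```text
t 12.92 belt now [-40.4 180.2] 9.5 gap -0.00011041131407357118 F [ 0.  -0.8  0.6]
shift [-0.199 -0.002  0.002] turn [-0.    -0.     0.002]
px [224. 241.] z 0.1443 rect mm [503. 177.] [42. 41.] 78.6
  corners belt [[-93.0, 209.0], [-52.0, 205.0], [-48.0, 246.0], [-89.0, 250.0]]
px [105.  83.] z 0.1517 rect mm [  212. -1325.] [138. 905.] 82.5
  corners belt [[-670.0, -1349.0], [235.0, -1380.0], [239.0, -1242.0], [-665.0, -1211.0]]
px [412. 275.] z 0.1449 rect mm [532. 168.] [ 70. 101.] 84.9
  corners belt [[-90.0, 187.0], [10.0, 187.0], [10.0, 257.0], [-91.0, 256.0]]
```

Square. Finish the push, then lift away.

>>> jog_arm(
  moves=[
    [[-0.05,0,0,0,0,0,0],[-0.1,0,0,0,0,0,0],[-0.15,0,0,0,0,0,0],[-0.2,0,0,0,0,0,0],[-0.22,0,0,0,0,0,0]],
  ],
)

```text
t: 13.43
ee_pos: [0.5345, 0.1939, 0.1297]
ee_rot: [-3.141, 0.0, -1.661]
contact_force: [0.2, 0.0, -0.3]
finger_gap: 0.0001
finger_force: 0.0
```

>>> jog_arm(
  moves=[
    [[0.04,0,-0.08,0,0,0,0],[0.08,0,-0.16,0,0,0,0],[0.12,0,-0.24,0,0,0,0],[0.16,0,-0.3,0,0,0,0],[0.16,0,-0.3,0,0,0,0]],
  ],
)

```text
t: 13.85
ee_pos: [0.5318, 0.143, 0.2248]
ee_rot: [-3.134, 0.003, -1.663]
contact_force: [0.4, 0.6, 0.7]
finger_gap: 0.0002
finger_force: 0.0
```

>>> jog_arm(
  moves=[
    [[0,0,0,0,0,0,0],[0,0,0,0,0,0,0],[0,0,0,0,0,0,0],[0,0,0,0,0,0,0],[0,0,0,0,0,0,0]],
  ],
)

```text
t: 14.27
ee_pos: [0.5296, 0.144, 0.219]
ee_rot: [3.14, -0.001, -1.662]
contact_force: [0.1, 0.7, 0.7]
finger_gap: 0.0001
finger_force: 0.0
```

```bash
python3 -c "
from h import *; from plant import arm; go(arm,-40,240,9); look(arm,'s18','scene')"
```

```text
t 14.27 belt now [-40.7 197.5] 98.5 gap 0.00010707780878754989 F [0.1 0.7 0.7]
shift [-0.142 -0.003  0.298] turn [ 0.001 -0.     0.002]
px [105.  83.] z 0.1512 rect mm [  205. -1375.] [137. 901.] 89.2
  corners belt [[-660.0, -1451.0], [237.0, -1376.0], [226.0, -1240.0], [-671.0, -1314.0]]
```

View pics/s18.png

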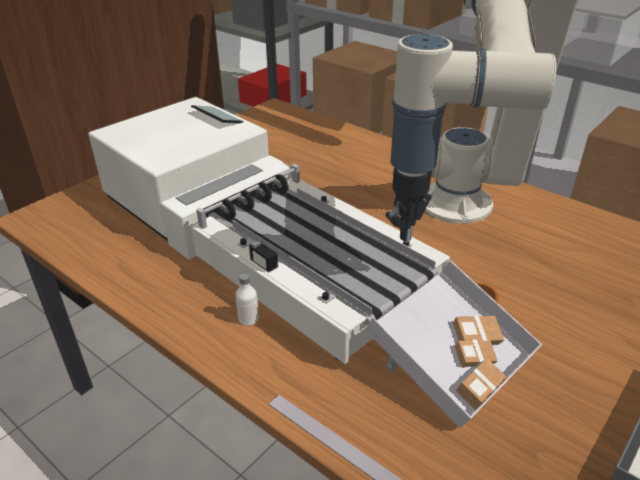

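All three boxes are in the tray near (478,330), (475,351) and (482,382). The belt is empty and the bystanders haven't moved. I'll wait a moment, check that nothing is moving, and hand in.

>>> jog_arm(
  moves=[
    [[0,0,0,0,0,0,0],[0,0,0,0,0,0,0],[0,0,0,0,0,0,0],[0,0,0,0,0,0,0],[0,0,0,0,0,0,0]],
  ],
)

```text
t: 14.73
ee_pos: [0.5298, 0.1438, 0.2199]
ee_rot: [-3.142, 0.0, -1.663]
contact_force: [-0.3, -0.2, 0.1]
finger_gap: -0.0001
finger_force: 0.0
```

>>> jog_arm(
  moves=[
    [[0,0,0,0,0,0,0],[0,0,0,0,0,0,0],[0,0,0,0,0,0,0],[0,0,0,0,0,0,0],[0,0,0,0,0,0,0]],
  ],
)

```text
t: 15.15
ee_pos: [0.5298, 0.1437, 0.2199]
ee_rot: [3.142, -0.0, -1.663]
contact_force: [0.3, 0.5, 0.1]
finger_gap: 0.0
finger_force: 0.0
```

```bash
python3 - <<'E'
from plant import arm
import numpy as np, time
a=arm.get_image('scene')[0].astype(int)
for _ in range(4): b=arm.get_image('scene')[0].astype(int)
m=abs(a-b).max(2)[300:420,380:540]; print((m>40).sum())
if (m>40).sum()<5: print(arm.hand_in())
E
```

```text
0
the job is handed in; nothing more can be done
None
```

I swept all three boxes off the belt into the catch tray by pushing only, saw no movement of the cartridge, bottle or tape, and handed the job in at about 15 s; the hand-in returned no verdict.

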